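Index a sprocket three clicks in its drawer fixture and hold it

TASK

The sprocket checking fixture sits in the drawer of the low blue chest on the bench. Pull the drawer all the way open by its bar handle, then take the black bar knob above the sprocket and turn it clockwise (seen from above) three clicks, to the third stop from where it stands now, no farther. Finish while still gripping the knob and holding it steady at that third stop, with the drawer still open; leave the things lying round and on the chest alone.

Things in the scene. Friction and masses are not known exactly. Their poses are not given: they have to be found in the camera images.
- chest: low blue steel chest, 200 mm deep (its x), 220 mm wide (y), on four rubber feet 35 mm high, top at 130 mm above the bench. Origin: on the bench under the middle of the chest; its -x axis points out of the drawer front toward the robot. The chest is screwed down, it does not move
- case_drawer0 (a joint): how far the chest's one drawer is pulled out along the chest's -x axis, m: 0 shut, 0.134 fully open (end stop). It may start ajar by up to 0.02. Light friction (about 1 N); it stays where it is left
- case_drawer0_handle (a point): middle of the drawer's steel bar handle, 92 mm above the bench, 38 mm below the chest's top edge. The bar is 11 mm thick and 110 mm long, runs along the chest's y axis and stands 35 mm (its centre line) in front of the drawer face, 29 mm clear behind it: fingers opened wide there press on the drawer face and push the drawer shut. Axes as the chest's; moves with the drawer
- knob_grip (a point): point to grip on the knob: on its turning axis, 103 mm above the bench, 10 mm below the knob's top. With the drawer shut it lies inside the chest, 113 mm behind the handle's bar in the chest's +x direction, and moves with the drawer; fully open it lies 56 mm in front of the chest's front face. Axes of the point turn with the knob: x along the bar. z up
- index_knob: black bar knob over a 76 mm 16-tooth sprocket: upright bar 42 mm long (its x), 14 mm thick (its y), 35 mm high, on a thin flat disc 36 mm across (its top 25 mm below knob_grip). A white line on top marks the -x end. Origin: on the turning axis at the underside of that disc, 28 mm below point knob_grip. At home the bar points along the chest's x axis
- spindle (a joint): angle of knob and sprocket, rad, growing clockwise seen from above. A spring ball drops between the sprocket's teeth: it clicks into a stop every 22.5 degrees: home at 0, first stop 0.393, second 0.785, third 1.178. It always starts in the home stop (settles within 0.05 of 0). About 0.18 Nm turns it over a tooth; between the stops it snaps to the nearer one. It cannot turn back past -0.15
- hex_set: bystander: folding hex key set, 30x90x22 mm, lying on top of the chest toward the back; loose, leave it. Origin: centre of its underside
- pedal: bystander: black bicycle pedal, 63x107x24 mm, lying on the bench to the right of the chest; loose, leave it. Origin: centre of its underside
- tube_box: bystander: small red carton, 55x85x50 mm, on the bench to the right of the chest at the back; loose, leave it. Origin: centre of its underside
- oil_bottle: bystander: small grey oil bottle with a white tip, 37 mm diameter, 126 mm tall, standing on the bench left of the chest; loose, leave it. Origin: centre of its underside

How it is judged (in metres and radians):
On the way, in this order (a step that is already met when the one before it is completed fails the run):
1. the drawer is pulled fully open (at least 118 of 134 mm), the knob still at home (value of joint case_drawer0 above 0.118 m and value of joint spindle below 0.2 rad), for 0.1 s.
2. the knob, touched by the fingers, passes the first stop (value of joint spindle between 0.3 and 0.6 rad and contact force between the fingers and index_knob above 0.5 N), for 0.02 s.
3. the knob, touched by the fingers, passes the second stop (value of joint spindle between 0.69 and 0.99 rad and contact force between the fingers and index_knob above 0.5 N), for 0.02 s.
At the end, for the whole second after the job is handed in: The knob stands still at the third stop (1.178 rad within 0.1, slower than 0.1 rad/s), the drawer is still open at least 100 mm, and the fingers still grip the knob: contact force above 3 N, TCP within 30 mm of its grip point (value of joint spindle between 1.078 and 1.278 rad and velocity of joint spindle between -0.1 and 0.1 rad/s and value of joint case_drawer0 above 0.1 m and contact force between the fingers and index_knob above 3 N and distance between the grasp point and knob_grip below 0.03 m); the arm keeps its last pose, push and grip.
It fails at once if the knob is turned past the third stop toward the fourth (value of joint spindle above 1.374 rad).
It fails at once if a bystander is moved more than 20 mm (distance of any of hex_set, pedal, tube_box, oil_bottle from where it was at the start of the episode above 0.02 m).
It also fails if it takes over 48 s, if anything falls off the work surface, if the arm or the gripper's body presses on something with over 40 N, if the wrist force passes 120 N, or if a joint passes its speed limit or range.

ROBOT

A 6-joint arm with a two-finger parallel gripper is mounted at the origin on a cart in front of the work surface, level with it; the furniture and walls round the work are solid. World frame = base frame: x ahead of the robot, y to its left, z up, the work surface at z = 0. Lengths are in mm, angles in degrees, forces in N, time in s.
With the tool pointing down it reaches from about 350 to 850 mm from the base axis. Payload 8.1 kg.
Tool frame: the origin (TCP) lies between the finger pads, 19 mm behind the fingertips; this is the grasp point; z points along the fingers, y is the line along which they close (so a half turn about z gives the same grasp; the last joint's range is limited). The gripper opens to 85 mm and grips with 20 to 120 N. Pads are 22 mm wide; open, the fingers measure 114 mm over their backs; the gripper's body (76 mm by 85 mm) begins 54 mm behind the grasp point. The pads swing forward as they close: fully open they stand 13 mm farther back than shut.
Start: joints at [71.31, 7.471, 85.268, -0, 87.261, -4.893], TCP at [143.065, 582.699, 249.992] pointing down, gripper open.
Joint ranges: [-169.43, 169.43], [-51.17, 129.36], [1.28, 143.12], [-76.62, 256.62], [0, 156.53], [-152.29, 152.29]. Speed limits (degrees/s): [136.94, 136.94, 159.86, 180, 180, 180].

INTERFACE

Orientations are given as [roll, pitch, yaw] about the fixed x, y, z axes, in that order (R = Rz(yaw) Ry(pitch) Rx(roll)).
In Python, from bench import r gives the robot as it stands. The module is installed in compiled form; this text tells all that it offers.
- The arm moves only by the tool jog_arm, never from a script. Its argument "rows" is a list of rows, each a list of 2 entries, a list of its own where there are three numbers: the shift along the tool's x, y, z in mm, then the turn, a rotation vector about the tool's x, y, z in rad. A call has 1 to 10 rows; each row is the pose to reach, as a shift and turn from the pose commanded when the call began, along the tool's axes at that moment; what a row does not reach only later rows make up. A row lasts 1/10 s, in which the tool goes at most 50 mm and 8.59 degrees, less where a joint would pass 70% of its speed; a pose out of reach is approached as far as the arm can. A call with a gripper value outside its range is refused whole. "grip" is the finger opening in mm, from 0 to 85.4, set as the call begins (left out, the last holds). The fingers move at their own pace and stop on an object; "force" is the grip in N (left out, the last holds). Time passes only in rows, so rows that repeat a pose let the fingers close. It gives the time, the measured TCP pose, the force, the opening and the grip force at its end, in the units of the state.
- r.sense(): the state, without advancing time (a new reading comes with each control period).
- r.snapshot(name): name is "side" or "top" or "wrist"; returns (picture, depth): 384x512x3 uint8, blue, green, red; 384x512 float32, mm along the optical axis (not along the pixel's ray), 0 where there is no reading.
- r.camera_params(name): a dict with "fx", "fy", "cx", "cy" (pixels), "pose" (4x4, takes a point from camera to world coordinates); the wrist camera has in their place "tool_from_camera" (4x4, takes a point from camera to tool coordinates, whose origin is the TCP and whose axes are the flange's). Camera axes: x right, y down, z forward; pixel columns grow to the right and rows downward; lengths in mm; the calibration is good to about 2 mm. A picture is of the moment at which its call begins: read the wrist's pose just before it. camera_params takes no time and is no camera call.
- r.hand_in(): hands the job in; it is judged then, once.
The state is a dict: "time": time; "joint_pos": joint angles; "qd": joint speeds; "joint_efforts": joint torques, N m; "tool_pos": TCP position; "tcp_rot": TCP orientation; "ft_force": force on the tool from outside, world axes, zero at the start; "wrist_torque": the same for the moment, N m; "finger_gap": finger opening in mm; "grip_force": force on a finger pad.
Only numpy, scipy, OpenCV 4.12 (cv2) and the standard library are available. Lean on these libraries where they do the work, as an engineer would, in place of code of your own. Each camera call takes 0.05 s, during which the arm holds its last target. There are 200 camera calls.

## Working session

There is one attempt and no reset: what is moved stays moved. The work goes in short steps, Python scripts to look and compute and a tool call to move; the robot and the scene stay as the last step left them, time stands still between calls to the robot, and variables do not carry over. Pictures are saved under pics/ and viewed, at most 10 in all, crops included, and the job is handed in when it is done.

Besides the shell and the picture viewer there is one more tool, called after ">>>" as name([rows], argument=value, ...), one row to a line, values as JSON. jog_arm: Moves the arm, as the interface text tells. Its arguments: {"type":"object","properties":{"rows":{"type":"array"},"grip":{"type":"number"},"force":{"type":"number"}},"required":["rows"]}

```bash
mkdir -p pics
python3 - <<'E'
from bench import r
import cv2, numpy as np
for n in("side","top"):
    p,d=r.snapshot(n); cv2.imwrite(f"pics/{n}0.png",p); np.save(f"pics/{n}0.npy",d)
    c=r.camera_params(n); print(n,c["fx"],c["cx"],c["cy"],np.round(c["pose"],3).tolist())
print(r.camera_params("wrist"))
s=r.sense(); print(s)
E
```

```text
side 348.1545928993142 254.4171391191242 186.91116416725046 [[-0.873, -0.273, 0.405, 282.12], [-0.488, 0.472, -0.734, 919.81], [0.009, -0.838, -0.545, 597.833], [0.0, 0.0, 0.0, 1.0]]
top 356.0267667331778 248.7453862855359 192.30478844150795 [[-0.002, -0.994, 0.113, 557.927], [-1.0, 0.0, -0.018, 241.153], [0.018, -0.113, -0.993, 955.634], [0.0, 0.0, 0.0, 1.0]]
{'fx': 279.71884181975184, 'fy': 279.71884181975184, 'cx': 254.9540643110162, 'cy': 190.8088740219231, 'tool_from_camera': array([[ 1.02016341e-04, -9.45581967e-01, -3.25383978e-01,
         8.40640488e+01],
       [ 9.99999839e-01, -8.49263958e-05,  5.60326278e-04,
        -3.46947868e-01],
       [-5.57468113e-04, -3.25383982e-01,  9.45581807e-01,
        -1.24734921e+02],
       [ 0.00000000e+00,  0.00000000e+00,  0.00000000e+00,
         1.00000000e+00]])}
{'time': 0.1, 'joint_pos': array([ 7.13116055e+01,  7.51314279e+00,  8.53228983e+01,  7.35924439e-05,
        8.72628935e+01, -4.89166296e+00]), 'qd': array([-0.11628077, -0.05673334, -0.20064673, -0.07677265, -0.02686714,
       -0.00752167]), 'joint_efforts': array([ 8.64148624e-04, -5.70954072e+01, -5.01942945e+01, -1.94841446e-04,
        8.13886814e-03, -2.84840588e-06]), 'tool_pos': array([142.89876655, 582.24907237, 249.02605022]), 'tcp_rot': array([-1.79901432e+02, -8.50958029e-03,  1.66203258e+02]), 'ft_force': array([ 0.28604113,  0.14797674, -0.893864  ]), 'wrist_torque': array([-0.02382543, -0.00525699,  0.03062507]), 'grip_force': 0.0, 'finger_gap': 85.42941649433496}
```

View pics/top0.png

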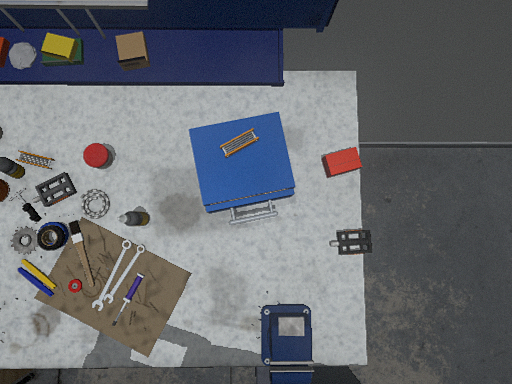

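View pics/side0.png

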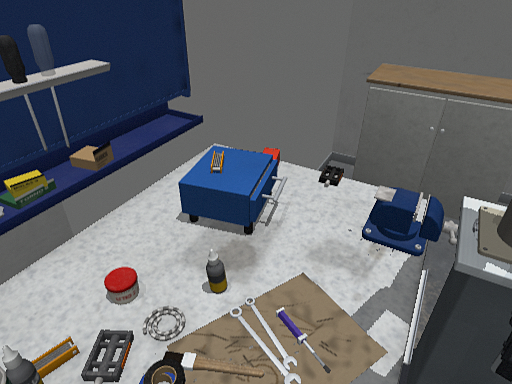

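The top view shows the chest's blue top with corners near (190,129), (280,113), (293,190) and (204,208). The bar handle runs from about (230,220) to (277,214), with the oil bottle at (135,217), the pedal at (352,241) and the vise at (287,333). The side view confirms that the handle faces the robot.

```bash
cat > h.py <<'E'
import numpy as np, cv2
from bench import r
def cloud(c,d,T):
    v,u=np.mgrid[:384,:512]
    P=np.stack([(u-c["cx"])/c["fx"]*d,(v-c["cy"])/c["fy"]*d,d],-1)
    return P@T[:3,:3].T+T[:3,3]
E
python3 - <<'E'
from h import *
p=cv2.imread("pics/top0.png");d=np.load("pics/top0.npy");c=r.camera_params("top")
W=cloud(c,d,c["pose"])
hsv=cv2.cvtColor(p,cv2.COLOR_BGR2HSV)
v,u=np.mgrid[:384,:512]
roi=(u>180)&(u<305)&(v>105)&(v<235)
m=roi&(abs(W[...,2]-130)<10)&(d>0)
Q=W[m];print("top z",np.median(Q[:,2]),len(Q))
rc=cv2.minAreaRect(Q[:,:2].astype(np.float32));print("rect",rc,cv2.boxPoints(rc))
# handle
h=roi&(v>197)&(hsv[...,1]<60)&(hsv[...,2]>0)&(W[...,2]>60)&(W[...,2]<115)
ys,xs=np.nonzero(h);print(len(xs),xs.min(),xs.max(),ys.min(),ys.max())
H=W[h];print(np.percentile(H[:,2],[5,50,95]))
print("hrect",cv2.minAreaRect(H[:,:2].astype(np.float32)))
b=cv2.resize(p[180:240,180:310],None,fx=6,fy=6,interpolation=cv2.INTER_NEAREST);cv2.imwrite("pics/hc.png",b)
print(np.round(W[212:226,250],0).tolist(), p[196:226,250].tolist())
E
```

```text
top z 130.08175576680367 6767
rect ((728.1185913085938, 242.89425659179688), (201.38035583496094, 220.68536376953125), 11.549866676330566) [[607.3744   330.84235 ]
 [651.5602   114.625656]
 [848.8628   154.94617 ]
 [804.677    371.16284 ]]
354 207 282 198 224
[ 69.94811709  95.92651433 106.32074536]
hrect ((614.9381103515625, 231.15338134765625), (57.635189056396484, 188.3991241455078), 10.918229103088379)
[[614.0, 221.0, 1.0], [611.0, 221.0, -1.0], [608.0, 221.0, -2.0], [606.0, 221.0, -2.0], [603.0, 221.0, 2.0], [596.0, 223.0, 97.0], [594.0, 223.0, 96.0], [591.0, 223.0, 95.0], [589.0, 223.0, 97.0], [590.0, 221.0, 0.0], [587.0, 221.0, -1.0], [584.0, 221.0, -0.0], [582.0, 221.0, 1.0], [579.0, 221.0, -2.0]] [[102, 124, 144], [153, 83, 39], [161, 94, 53], [155, 89, 49], [159, 95, 54], [163, 94, 54], [153, 88, 49], [53, 40, 32], [65, 47, 36], [121, 115, 106], [173, 171, 168], [166, 166, 161], [169, 165, 163], [160, 157, 154], [96, 92, 88], [104, 102, 101], [115, 111, 110], [125, 121, 118], [185, 186, 181], [172, 169, 165], [114, 116, 110], [141, 134, 132], [179, 171, 165], [170, 162, 156], [129, 125, 120], [136, 132, 131], [176, 175, 171], [158, 156, 153], [156, 157, 154], [156, 154, 152]]
```

View pics/hc.png

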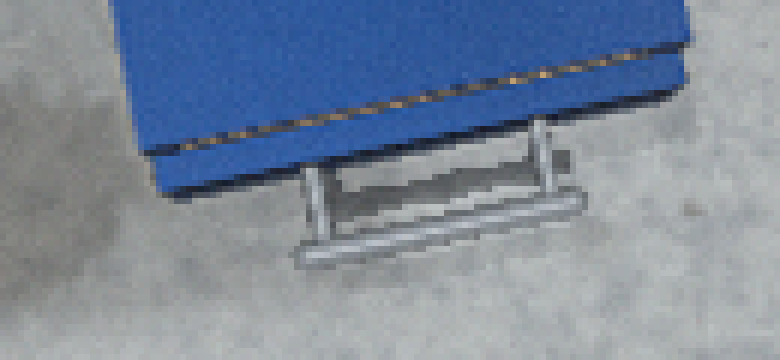

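The crop shows the steel bar from about (295,255) to (585,200) in crop pixels, with posts at x≈320 and x≈540. The drawer looks close to shut. The chest yaw is 11.55°. I'll refine the bar's position and work out the first move.

```bash
cat >> h.py <<'E'
from scipy.spatial.transform import Rotation as R
def go(x,y,z,yaw):
    s=r.sense(); A=R.from_euler("xyz",s["tcp_rot"],degrees=True); B=R.from_euler("xyz",[180,0,yaw],degrees=True)
    print("at",s["time"],np.round(s["tool_pos"],1),np.round(s["tcp_rot"],2))
    print("shift",np.round(A.inv().apply(np.array([x,y,z])-s["tool_pos"]),1),"rot",np.round((A.inv()*B).as_rotvec(),4))
E
python3 - <<'E'
from h import *
p=cv2.imread("pics/top0.png");d=np.load("pics/top0.npy");c=r.camera_params("top")
W=cloud(c,d,c["pose"]); a=np.radians(11.55);X=np.array([np.cos(a),np.sin(a)]);Y=np.array([-X[1],X[0]]);C=np.array([728.1,242.9])
L=np.stack([(W[...,:2]-C)@X,(W[...,:2]-C)@Y],-1)
m=(L[...,0]<-128)&(L[...,0]>-170)&(abs(L[...,1])<90)&(W[...,2]>75)
Q=L[m];print(len(Q),np.median(W[m][:,2]),np.median(Q[:,0]),Q.min(0),Q.max(0),np.polyfit(Q[:,1],Q[:,0],1))
b=C+np.median(Q[:,0])*X+(Q[:,1].min()+Q[:,1].max())/2*Y;print("bar",b)
go(*b,200,101.55)
E
```

```text
997 955.6341250299339 -167.0766051535147 [-167.07660515  -59.27601184] [-128.04563406   59.10855154] [  -0.3791744  -150.49922492]
bar [564.4234023  209.36538557]
at 0.1 [142.9 582.2 249. ] [-1.799e+02 -1.000e-02  1.662e+02]
shift [-498.3 -261.5   49.4] rot [-1.6000e-03  8.0000e-04  1.1284e+00]
```

Run:
```python
from h import *
p=cv2.imread("pics/top0.png");d=np.load("pics/top0.npy");c=r.camera_params("top")
W=cloud(c,d,c["pose"]); a=np.radians(11.55);X=np.array([np.cos(a),np.sin(a)]);Y=np.array([-X[1],X[0]]);C=np.array([728.1,242.9])
L=np.stack([(W[...,:2]-C)@X,(W[...,:2]-C)@Y],-1)
m=(d>0)&(L[...,0]<-128)&(L[...,0]>-170)&(abs(L[...,1])<90)&(W[...,2]>75)&(W[...,2]<115)
Q=L[m];print(len(Q),np.median(W[m][:,2]),np.median(Q[:,0]),Q.min(0),Q.max(0),np.polyfit(Q[:,1],Q[:,0],1))
b=C+np.median(Q[:,0])*X+(Q[:,1].min()+Q[:,1].max())/2*Y;print("bar",b)
go(*b,200,101.55)
```

```text
229 96.4770590147732 -136.4932024211428 [-141.91299106  -59.27601184] [-128.04563406   59.10855154] [ 3.24902783e-03 -1.36351877e+02]
bar [594.38750183 215.48888634]
at 0.1 [142.9 582.2 249. ] [-1.799e+02 -1.000e-02  1.662e+02]
shift [-525.9 -248.4   49.4] rot [-1.6000e-03  8.0000e-04  1.1284e+00]
```

>>> jog_arm([
  [[-526,-248,30],[0,0,1.128]],
  [[-526,-248,30],[0,0,1.128]],
  [[-526,-248,30],[0,0,1.128]],
  [[-526,-248,30],[0,0,1.128]],
  [[-526,-248,30],[0,0,1.128]],
  [[-526,-248,30],[0,0,1.128]],
  [[-526,-248,30],[0,0,1.128]],
  [[-526,-248,30],[0,0,1.128]],
  [[-526,-248,30],[0,0,1.128]],
  [[-526,-248,30],[0,0,1.128]],
], grip=28, force=40)

```text
time: 1.1
tool_pos: [532.0, 266.5, 223.7]
tcp_rot: [-180.0, -0.0, 101.6]
ft_force: [0.3, 0.8, -0.2]
finger_gap: 28.2
grip_force: 0.0
```

Run:
```python
from h import *
go(594.4,215.5,200,101.55)
```

```text
at 1.1 [532.  266.5 223.7] [-179.97   -0.    101.56]
shift [-62.5  50.9  23.7] rot [-0.0006 -0.      0.0002]
```

>>> jog_arm([
  [[-62,51,24],[0,0,0]],
  [[-62,51,24],[0,0,0]],
  [[-62,51,24],[0,0,0]],
  [[-62,51,24],[0,0,0]],
])

```text
time: 1.5
tool_pos: [593.1, 216.9, 199.0]
tcp_rot: [-179.9, -0.0, 101.5]
ft_force: [-0.1, 0.4, 0.2]
finger_gap: 28.2
grip_force: 0.0
```

```bash
cat >> h.py <<'E'
def wcloud(name):
    s=r.sense(); p,d=r.snapshot("wrist"); c=r.camera_params("wrist"); cv2.imwrite(f"pics/{name}.png",p)
    T=np.eye(4);T[:3,:3]=R.from_euler("xyz",s["tcp_rot"],degrees=True).as_matrix();T[:3,3]=s["tool_pos"]
    return p,d,cloud(c,d,T@c["tool_from_camera"])
a=np.radians(11.55);X=np.array([np.cos(a),np.sin(a)]);Y=np.array([-X[1],X[0]]);C=np.array([728.1,242.9])
E
python3 - <<'E'
from h import *
p,d,W=wcloud("w1")
L=np.stack([(W[...,:2]-C)@X,(W[...,:2]-C)@Y],-1)
m=(d>0)&(L[...,0]<-120)&(L[...,0]>-170)&(abs(L[...,1])<90)&(W[...,2]>80)&(W[...,2]<110)
Q=L[m];print(len(Q),np.percentile(W[m][:,2],[5,50,95]),np.percentile(Q,[1,5,50,95,99],axis=0))
for y in range(-60,61,15):
    k=abs(Q[:,1]-y)<5
    if k.any(): print(y,k.sum(),np.percentile(Q[k,0],[2,50,98]))
go(594.4,215.5,92,101.55)
E
```

```text
1832 [93.87293996 97.11629344 98.69676477] [[-141.50656026  -56.21058585]
 [-141.11112253  -49.10555495]
 [-135.38595704    8.54051069]
 [-124.51153233   54.0298314 ]
 [-120.85550662   58.48328277]]
-60 32 [-140.80067401 -136.1370128  -131.43537835]
-45 201 [-140.75029122 -131.53756083 -120.43971943]
-30 122 [-141.61628438 -136.16841054 -130.6599052 ]
-15 133 [-141.53857821 -136.18977703 -130.78602338]
0 141 [-141.4415623  -136.20781641 -130.91793821]
15 148 [-141.34725644 -136.21908788 -131.07053527]
30 148 [-141.26006051 -136.23836966 -131.18742296]
45 278 [-141.16746616 -132.19924824 -120.7762848 ]
60 73 [-140.7455548  -136.25765863 -131.40883688]
at 1.55 [592.8 217.8 199.8] [-1.7993e+02 -2.0000e-02  1.0155e+02]
shift [ -2.6   1.2 107.8] rot [-0.0012 -0.0004  0.    ]
```

View pics/w1.png

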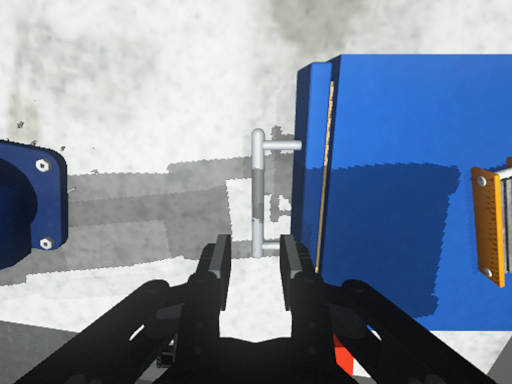

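The wrist view shows the bar at column ≈258, centred between the fingers (columns 225 and 287), and clear of the drawer face at column ≈298. Now I'll descend.

>>> jog_arm([
  [[-2,1.4,40],[0,0,0]],
  [[-2,1.4,75],[0,0,0]],
  [[-2,1.4,95],[0,0,0]],
  [[-2,1.4,107],[0,0,0]],
  [[-2,1.4,107],[0,0,0]],
])

```text
time: 2.05
tool_pos: [594.8, 217.4, 93.9]
tcp_rot: [179.9, -0.0, 101.7]
ft_force: [0.5, -0.1, 0.5]
finger_gap: 28.1
grip_force: 0.0
```

>>> jog_arm([
  [[0,0,0],[0,0,0]],
  [[0,0,0],[0,0,0]],
  [[0,0,0],[0,0,0]],
  [[0,0,0],[0,0,0]],
  [[0,0,0],[0,0,0]],
], grip=5)

```text
time: 2.55
tool_pos: [595.6, 217.1, 94.7]
tcp_rot: [179.9, -0.1, 101.6]
ft_force: [-2.1, 3.5, 6.3]
finger_gap: 9.4
grip_force: 39.3
```

The bar is gripped. Tool +y is chest +x, so I pull along −y.

>>> jog_arm([
  [[0,-15,0],[0,0,0]],
  [[0,-35,0],[0,0,0]],
  [[0,-55,0],[0,0,0]],
  [[0,-75,0],[0,0,0]],
  [[0,-95,0],[0,0,0]],
  [[0,-112,0],[0,0,0]],
  [[0,-124,0],[0,0,0]],
  [[0,-131,0],[0,0,0]],
  [[0,-133,0],[0,0,0]],
  [[0,-133,0],[0,0,0]],
])

```text
time: 3.55
tool_pos: [465.6, 190.7, 94.7]
tcp_rot: [179.8, -0.1, 101.6]
ft_force: [-0.1, 7.2, 3.8]
finger_gap: 9.3
grip_force: 41.6
```

>>> jog_arm([
  [[0,0,0],[0,0,0]],
  [[0,0,0],[0,0,0]],
  [[0,0,0],[0,0,0]],
])

```text
time: 3.85
tool_pos: [465.6, 190.7, 94.7]
tcp_rot: [179.8, -0.1, 101.6]
ft_force: [-2.0, 7.1, 4.7]
finger_gap: 9.4
grip_force: 41.7
```

>>> jog_arm([
  [[0,0,0],[0,0,0]],
  [[0,0,0],[0,0,0]],
  [[0,0,0],[0,0,0]],
  [[0,0,-30],[0,0,0]],
  [[0,0,-80],[0,0,0]],
  [[0,0,-110],[0,0,0]],
  [[0,0,-110],[0,0,0]],
], grip=28)

```text
time: 4.55
tool_pos: [467.7, 189.9, 208.9]
tcp_rot: [179.5, -0.0, 101.6]
ft_force: [0.6, 0.4, 0.3]
finger_gap: 28.4
grip_force: 0.0
```

Run:
```python
from h import *
k=C-X*(100+56); print("knob guess",k)
go(*k,205,191.55)
```

```text
knob guess [575.25894537 211.66521137]
at 4.55 [467.7 189.9 208.9] [ 1.7948e+02 -2.0000e-02  1.0156e+02]
shift [ -0.2 109.7   4.9] rot [ 0.0074  0.0068 -1.5707]
```

>>> jog_arm([
  [[0,110,4],[0,0,-1.571]],
  [[0,110,4],[0,0,-1.571]],
  [[0,110,4],[0,0,-1.571]],
  [[0,110,4],[0,0,-1.571]],
  [[0,110,4],[0,0,-1.571]],
  [[0,110,4],[0,0,-1.571]],
  [[0,110,4],[0,0,-1.571]],
  [[0,110,4],[0,0,-1.571]],
  [[0,110,4],[0,0,-1.571]],
  [[0,110,4],[0,0,-1.571]],
], grip=45)

```text
time: 5.55
tool_pos: [572.0, 210.9, 197.6]
tcp_rot: [-180.0, -0.1, -172.1]
ft_force: [-0.0, 0.7, -0.3]
finger_gap: 44.9
grip_force: 0.0
```

Run:
```python
from h import *
p,d,W=wcloud("w2")
L=np.stack([(W[...,:2]-C)@X,(W[...,:2]-C)@Y],-1)
m=(d>0)&(abs(L[...,0]+156)<40)&(abs(L[...,1])<40)&(abs(W[...,2]-113)<7)
Q=L[m].astype(np.float32)
print(len(Q),np.percentile(W[m][:,2],[5,50,95])); 
if len(Q)>5: print("knob L rect",cv2.minAreaRect(Q),np.percentile(Q,[1,50,99],axis=0))
h=(d>0)&(L[...,0]<-250)&(L[...,0]>-290)&(abs(L[...,1])<45)&(abs(W[...,2]-95)<8)
if h.sum()>5: print("bar",h.sum(),np.median(L[h],axis=0))
go(*(C-156*X),205,191.55)
```

```text
828 [110.88053937 113.43962202 114.69720506]
knob L rect ((-154.74697875976562, -1.0268726348876953), (14.00924015045166, 41.7244987487793), 89.94676971435547) [[-175.41008636   -7.8285538 ]
 [-156.7037735    -0.88290244]
 [-135.07320755    5.84160567]]
bar 2108 [-266.94798639    1.1660344 ]
at 5.6 [572.  210.9 197.7] [-1.7997e+02 -1.2000e-01 -1.7158e+02]
shift [-3.3  0.2 -7.3] rot [-0.0005 -0.0021 -0.0547]
```

View pics/w2.png

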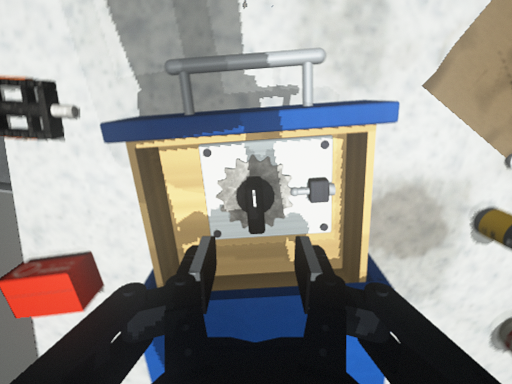

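The wrist view shows the open drawer with the bar knob at ≈(256,205), its white line toward the handle. The detent block is at (318,190), outside the finger paths. The measured knob rectangle is 14×42 mm and lines up with the chest at home.

Run:
```python
from h import *
go(*(C-154.7*X-1.0*Y),103,191.55)
```

```text
at 5.6 [572.  210.9 197.7] [-1.7997e+02 -1.2000e-01 -1.7158e+02]
shift [-4.9 -0.6 94.7] rot [-0.0005 -0.0021 -0.0547]
```

>>> jog_arm([
  [[-5,-0.6,20],[0,0,-0.055]],
  [[-5,-0.6,40],[0,0,-0.055]],
  [[-5,-0.6,40],[0,0,-0.055]],
  [[-5,-0.6,40],[0,0,-0.055]],
  [[-5,-0.6,40],[0,0,-0.055]],
], grip=36)

```text
time: 6.1
tool_pos: [578.0, 211.5, 160.2]
tcp_rot: [180.0, 0.1, -169.4]
ft_force: [-0.2, -0.7, -0.0]
finger_gap: 36.2
grip_force: 0.0
```

Run:
```python
from h import *
go(*(C-154.7*X-1.0*Y),103,191.55)
```

```text
at 6.1 [578.  211.5 160.2] [ 1.800e+02  6.000e-02 -1.694e+02]
shift [ 1.5 -0.3 57.2] rot [ 0.      0.0011 -0.0166]
```

>>> jog_arm([
  [[1.5,-0.3,20],[0,0,-0.017]],
  [[1.5,-0.3,40],[0,0,-0.017]],
  [[1.5,-0.3,52],[0,0,-0.017]],
  [[1.5,-0.3,57],[0,0,-0.017]],
  [[1.5,-0.3,57],[0,0,-0.017]],
  [[1.5,-0.3,57],[0,0,-0.017]],
])

```text
time: 6.7
tool_pos: [576.8, 211.1, 103.4]
tcp_rot: [180.0, 0.1, -168.4]
ft_force: [-0.5, -0.4, -0.4]
finger_gap: 35.8
grip_force: 0.0
```

>>> jog_arm([
  [[0,0,0],[0,0,0]],
  [[0,0,0],[0,0,0]],
  [[0,0,0],[0,0,0]],
  [[0,0,0],[0,0,0]],
  [[0,0,0],[0,0,0]],
], grip=5, force=60)

```text
time: 7.2
tool_pos: [577.0, 211.4, 103.6]
tcp_rot: [180.0, 0.1, -168.4]
ft_force: [-0.3, 2.5, 6.0]
finger_gap: 12.8
grip_force: 59.7
```

Run:
```python
from h import *
go(*(C-154.7*X-1.0*Y),103,191.55); print(r.sense()["wrist_torque"])
```

```text
at 7.2 [577.  211.4 103.6] [ 1.7997e+02  1.3000e-01 -1.6835e+02]
shift [ 0.3 -0.4  0.6] rot [0.0005 0.0022 0.0017]
[ 0.27533806  0.03915972 -0.04989938]
```

>>> jog_arm([
  [[0,0,0],[0,0,0.04]],
  [[0,0,0],[0,0,0.09]],
  [[0,0,0],[0,0,0.14]],
  [[0,0,0],[0,0,0.19]],
  [[0,0,0],[0,0,0.24]],
  [[0,0,0],[0,0,0.29]],
  [[0,0,0],[0,0,0.34]],
  [[0,0,0],[0,0,0.393]],
  [[0,0,0],[0,0,0.393]],
  [[0,0,0],[0,0,0.393]],
])

```text
time: 8.2
tool_pos: [576.9, 211.7, 103.6]
tcp_rot: [179.9, 0.1, 169.1]
ft_force: [-0.7, 3.1, 5.3]
finger_gap: 13.2
grip_force: 59.7
```

Run:
```python
from h import *
go(*(C-154.7*X-1.0*Y),103,191.55-22.5); print(r.sense()["wrist_torque"],r.sense()["finger_gap"])
```

```text
at 8.2 [576.9 211.7 103.6] [1.7990e+02 1.0000e-01 1.6913e+02]
shift [ 0.  -0.7  0.6] rot [0.0017 0.0018 0.0014]
[ 0.43515764  0.11768682 -0.00478021] 13.160468096684953
```

Torque is about zero at the first stop. Now the second.

>>> jog_arm([
  [[0,0,0],[0,0,0.04]],
  [[0,0,0],[0,0,0.09]],
  [[0,0,0],[0,0,0.14]],
  [[0,0,0],[0,0,0.19]],
  [[0,0,0],[0,0,0.24]],
  [[0,0,0],[0,0,0.29]],
  [[0,0,0],[0,0,0.34]],
  [[0,0,0],[0,0,0.393]],
  [[0,0,0],[0,0,0.393]],
  [[0,0,0],[0,0,0.393]],
])

```text
time: 9.2
tool_pos: [577.0, 211.9, 103.6]
tcp_rot: [179.9, 0.1, 146.6]
ft_force: [0.5, 3.7, 4.7]
finger_gap: 13.1
grip_force: 59.6
```

>>> jog_arm([
  [[0,0,0],[0,0,0.04]],
  [[0,0,0],[0,0,0.09]],
  [[0,0,0],[0,0,0.14]],
  [[0,0,0],[0,0,0.19]],
  [[0,0,0],[0,0,0.24]],
  [[0,0,0],[0,0,0.29]],
  [[0,0,0],[0,0,0.34]],
  [[0,0,0],[0,0,0.393]],
  [[0,0,0],[0,0,0.393]],
  [[0,0,0],[0,0,0.393]],
])

```text
time: 10.2
tool_pos: [576.9, 212.1, 103.6]
tcp_rot: [179.8, -0.0, 124.1]
ft_force: [0.3, 5.2, 5.1]
finger_gap: 13.1
grip_force: 59.6
```

>>> jog_arm([
  [[0,0,0],[0,0,0]],
  [[0,0,0],[0,0,0]],
  [[0,0,0],[0,0,0]],
  [[0,0,0],[0,0,0]],
  [[0,0,0],[0,0,0]],
])

```text
time: 10.7
tool_pos: [577.0, 212.0, 103.6]
tcp_rot: [179.8, -0.0, 124.1]
ft_force: [-1.1, 5.8, 5.1]
finger_gap: 13.0
grip_force: 59.6
```

Run:
```python
from h import *
go(*(C-154.7*X-1.0*Y),103,191.55-67.5); s=r.sense();print(s["wrist_torque"],s["finger_gap"],s["qd"])
p,d,W=wcloud("w3")
L=np.stack([(W[...,:2]-C)@X,(W[...,:2]-C)@Y],-1)
h=(d>0)&(L[...,0]<-250)&(L[...,0]>-290)&(abs(L[...,1])<45)&(abs(W[...,2]-95)<8)
if h.sum()>5: print("bar",h.sum(),np.median(L[h],axis=0))
```

```text
at 10.7 [577.  212.  103.6] [ 1.7983e+02 -2.0000e-02  1.2411e+02]
shift [-0.8 -0.8  0.6] rot [ 0.0029 -0.0003  0.001 ]
[ 0.71473744  0.07541697 -0.02271271] 13.017719750097816 [-0.08830939  0.01969838 -0.11061588 -0.02605517  0.01755892 -0.11076277]
bar 4774 [-265.07876179    5.28012112]
```

View pics/w3.png

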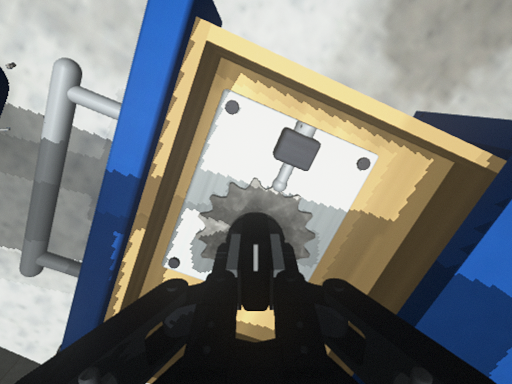

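The knob at (256,260) sits squarely between the pads with its white line upright in the tool frame, so it turned with the gripper by 67.5°. The detent pin at (283,188) is seated and the drawer is still open (~130 mm). Handing in.

```bash
python3 -c "
from bench import r
print(r.hand_in())"
```

```text
the job is handed in; nothing more can be done
None
```

The drawer is open about 130 mm and the knob is turned three clicks clockwise, still gripped at about 60 N at the third stop; the job is handed in, but no verdict came back.

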